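Refit the speed knob of a bead spinner

TASK

Bring the bead spinner back to work: first twist its red spring-return reset knob clockwise to the stop and let go, so that it springs back. Then pick up the loose black speed knob, turn it so that the flat in its bore matches the flat of the steel D-shaft, push it fully home on the shaft and press on, so that the sprung shaft goes all the way down. Finish while still holding the knob pressed down (do not let go), and leave the washi tape, the crochet ball and the scissors undisturbed.

Things in the scene. Friction and masses are not known exactly. Their poses are not given: they have to be found in the camera images.
- bead_spinner: Bead spinner, fixed: white console with blue top, 100 (x) x 220 (y) x 45 mm high; behind it (+x) a motor pod with a wooden bowl 100 mm across, its centre 125 mm behind the console's, rim 100 mm high. Origin under the console's centre, on the table; x points to the bowl, y to the reset knob. Upright axes: reset knob at (0, +60 mm), speed shaft at (0, -60 mm).
- reset_knob (a joint): Angle of the red reset knob, rad: 0 at rest, grows as it is turned clockwise seen from above, stop at 0.90. A spring returns it to 0 when let go (about 0.04 N m at rest, 0.09 N m at the stop).
- reset_grip (a point): Top centre of the red reset knob, 78 mm above the table, turning with it. A bar grip, 30 mm long along this point's x, 12 mm wide along its y, reaches 25 mm down from here to a round skirt 30 mm across and 6 mm high. A white line on top marks the bar's -x end, which faces the front at rest.
- shaft_tip (a point): Centre of the steel D-shaft's top, 67 mm above the table (22 mm out of the console), moving with it; z up. 14 mm thick, one flat, 3 mm from the axis on the -x side; end chamfered 1.5 mm (flat 0.8). It turns only stiffly (0.15 N m); at the start the flat faces the console's front (-x), turned up to 0.6 rad either way; a black mark on the brass collar shows it.
- speed_shaft (a joint): How far the sprung shaft is pushed down into the console, m: 0 up, 0.004 fully down (stop). It takes 4 N to start it moving and 9 N to hold it fully down.
- speed_knob: Loose black knob, about 40 g, upright on the table. Origin at the centre of its underside, z up. Skirt 41 mm across, body 36 mm across up to 18 mm high, then a bar grip 38 mm long (x), 14 mm wide (y), up to 43 mm. A white line on the bar's top and end marks its -x end, the pointer.
- knob_bore (a point): Centre of the D-bore's mouth in the speed knob's underside (the knob's origin and axes). 14 mm deep, 15.2 mm across, flat 3.4 mm from the axis on the pointer's (-x) side. It goes on only with the pointer the way the shaft's flat faces (x axes alike: within 0.1 rad is easy, far off it jams). Fully home: mouth 14 mm below the shaft's tip; even pressed down it stays clear of the console.
- washi_yellow: Roll of yellow paper tape lying flat, 41 mm across, 15 mm high; origin under its centre. Leave alone.
- crochet_ball: White ball of crochet cotton, 85 mm across, 79 mm high; origin under its centre. Leave alone.
- scissors_mint: Mint-green craft scissors lying flat, 57 x 141 x 10 mm, long along y; origin under the middle. Leave alone.
There are look-alikes about, which are no part of the job. Of the things shaped like the speed_knob, the black one is meant.

How it is judged:
By the outcome, as a careful person would: the job done as asked, in the order asked, and still so for the second after the job is handed in, while the arm keeps its last pose, push and grip.
It also fails if it takes over 51 s, if anything falls off the work surface, if the arm or the gripper's body presses on something with over 40 N, if the wrist force passes 120 N, or if a joint passes its speed limit or range.

ROBOT

A 7-joint arm with a two-finger parallel gripper is mounted at the origin on a cart in front of the work surface, level with it; the furniture and walls round the work are solid. World frame = base frame: x ahead of the robot, y to its left, z up, the work surface at z = 0. Lengths are in m, angles in rad, forces in N, time in s.
With the tool pointing down it reaches from about 0.425 to 0.925 m from the base axis. Payload 6.8 kg.
Tool frame: the origin (TCP) lies midway between the tips of the shut fingers; the grasp point (between the pads) lies r.grip_point_offset behind it (r.grip_point_offset is the distance from the TCP to the grasp point, in m); z points along the fingers, y is the direction in which the jaws open and shut (so a half turn about z gives the same grasp; the last joint's range is limited). The gripper opens to 85 mm and grips with 20 to 120 N. Pads are 22 mm wide; open, the fingers measure 114 mm over their backs; the gripper's body (76 mm by 85 mm) begins 54 mm behind the grasp point. The pads swing forward as they close: fully open they stand 13 mm farther back than shut.
Start: joints at [-0.108, 0.477, 0.022, 1.555, -0.011, 1.109, -0.083], TCP at [0.675, 0, 0.231] pointing down, gripper open.
Joint ranges: [-2.96, 2.96], [-0.34, 2.1], [-1.41, 1.46], [0.24, 2.44], [-1.37, 4.51], [0.17, 1.92], [-2.96, 2.96]. Speed limits (rad/s): [2.39, 2.39, 3.14, 3.14, 3.14, 3.14, 3.14].

INTERFACE

Orientations are given as a rotation vector (axis times angle).
In Python, from bench import r gives the robot as it stands. The module is installed in compiled form; this text tells all that it offers.
- The arm moves only by the tool play_rows, never from a script. Its argument "deltas" is a list of rows, each a list of 3 entries, a list of its own where there are three numbers: the finger opening in mm, from 0 to 85.4, then the shift along the tool's x, y, z in mm, then the turn, a rotation vector about the tool's x, y, z in rad. A call has 1 to 8 rows; each row is the pose to reach, as a shift and turn from the pose measured when the call began, along the tool's axes at that moment; what a row does not reach only later rows make up. A row lasts 1/8 s, in which the tool goes at most 62.5 mm and 10.7 degrees, less where a joint would pass 70% of its speed; a pose out of reach is approached as far as the arm can. A call with a gripper value outside its range is refused whole. The fingers move at their own pace and stop on an object; "squeeze" is the grip in N (left out, the last holds). Time passes only in rows, so rows that repeat a pose let the fingers close. It gives the time, the measured TCP pose, the force and the opening at its end, in the units of the state.
- r.get_obs(): the state, without advancing time (a new reading comes with each control period).
- r.grab_frame(name): name is "scene" or "side" or "wrist"; returns (picture, depth): 400x640x3 uint8, red, green, blue; 400x640 float32, m along the optical axis (not along the pixel's ray), 0 where there is no reading.
- r.camera_model(name): a dict with "mtx" (3x3 intrinsics, pixels), "D" ([k1, k2, p1, p2, k3] as OpenCV has them; the pictures are not rectified), "rvec" (rotation vector, rad) and "tvec" (3), from world to camera coordinates, as OpenCV has them; the wrist camera has in their place "T_tool_cam" (4x4, takes a point from camera to tool coordinates, whose origin is the TCP and whose axes are the flange's). Camera axes: x right, y down, z forward; pixel columns grow to the right and rows downward; lengths in m; the calibration is good to about 2 mm. A picture is of the moment at which its call begins: read the wrist's pose just before it. camera_model takes no time and is no camera call.
- r.hand_in(): hands the job in, once; it reports no verdict.
The state is a dict: "clock": time; "joints": joint angles; "qvel": joint speeds; "tau": joint torques, N m; "tcp_pos": TCP position; "orientation": TCP orientation; "contact_force": force on the tool from outside, world axes, zero at the start; "moment": the same for the moment, N m; "grip_width": finger opening in m.
Only numpy, scipy, OpenCV 4.12 (cv2) and the standard library are available. Lean on these libraries where they do the work, as an engineer would, in place of code of your own. Each camera call takes 0.05 s, during which the arm holds its last target. There are 200 camera calls.

## Working session

There is one attempt and no reset: what is moved stays moved. The work goes in short steps, Python scripts to look and compute and a tool call to move; the robot and the scene stay as the last step left them, time stands still between calls to the robot, and variables do not carry over. Pictures are saved under pics/ and viewed, about 8 in all and at most 12, crops included, and the job is handed in when it is done.

Besides the shell and the picture viewer there is one more tool, called after ">>>" as name([rows], argument=value, ...), one row to a line, values as JSON. play_rows: Moves the arm, as the interface text tells. Its arguments: {"type":"object","properties":{"deltas":{"type":"array"},"squeeze":{"type":"number"}},"required":["deltas"]}

```bash
mkdir -p pics
cat > h.py <<'E'
import numpy as np, cv2
from bench import r
from scipy.spatial.transform import Rotation as R
def grab(name):
    o=r.get_obs(); im,d=r.grab_frame(name); c=r.camera_model(name)
    if name=="wrist":
        T=np.eye(4);T[:3,:3]=R.from_rotvec(o["orientation"]).as_matrix();T[:3,3]=o["tcp_pos"]
        M=T@np.array(c["T_tool_cam"])
    else:
        W=np.eye(4);W[:3,:3]=R.from_rotvec(np.ravel(c["rvec"])).as_matrix();W[:3,3]=np.ravel(c["tvec"]);M=np.linalg.inv(W)
    return im,d,np.array(c["mtx"]),np.array(c["D"]),M
def rays(uv,K,D,M):
    n=cv2.undistortPoints(np.float64(uv).reshape(-1,1,2),K,D)[:,0]
    return np.c_[n,np.ones(len(n))]
def atz(uv,z,K,D,M):
    v=rays(uv,K,D,M)@M[:3,:3].T; o=M[:3,3]
    return o+v*((z-o[2])/v[:,2])[:,None]
def cloud(d,K,D,M):
    v,u=np.mgrid[:d.shape[0],:d.shape[1]]
    n=rays(np.c_[u.ravel(),v.ravel()],K,D,M)*d.reshape(-1,1)
    return (n@M[:3,:3].T+M[:3,3]).reshape(*d.shape,3)
def save(n,im): cv2.imwrite("pics/"+n+".png",cv2.cvtColor(im,cv2.COLOR_RGB2BGR))
def proj(P,K,D,M):
    W=np.linalg.inv(M); return cv2.projectPoints(np.float64(P).reshape(-1,3),cv2.Rodrigues(W[:3,:3])[0],W[:3,3],K,D)[0][:,0]
E
python3 - <<'E'
from h import *
for n in("scene","wrist","side"):
    g=grab(n); save(n,g[0]); np.savez("pics/"+n,*g)
    print(n,g[4][:3].round(3))
a=[cv2.imread(f"pics/{n}.png") for n in("scene","wrist")]
o=r.get_obs();print(o["tcp_pos"],o["orientation"],r.grip_point_offset,o["contact_force"])
E
```

```text
scene [[-0.895 -0.332  0.299  0.227]
 [-0.446  0.681 -0.58   0.454]
 [-0.011 -0.653 -0.757  0.805]]
wrist [[ 1.    -0.    -0.002  0.673]
 [-0.001 -0.946 -0.325  0.082]
 [-0.002  0.325 -0.946  0.373]]
side [[ 0.902 -0.256  0.347  0.205]
 [-0.431 -0.527  0.732 -0.815]
 [-0.005 -0.81  -0.586  0.669]]
[6.74573870e-01 1.63201693e-05 2.30563893e-01] [-2.22074430e+00 -2.22088399e+00  1.61005605e-03] 0.0187 [ 0.0461602  -0.45301976 -0.26918516]
```

View pics/scene.png

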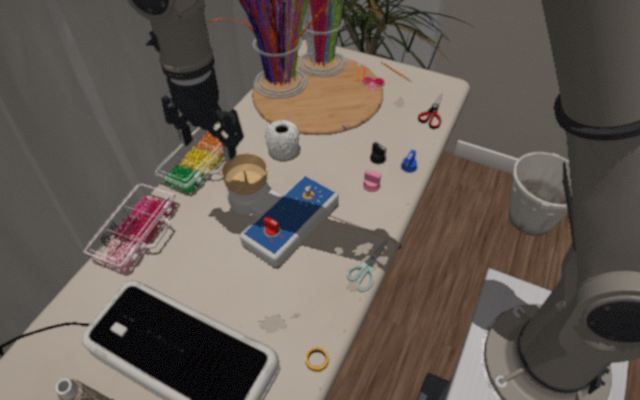

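View pics/wrist.png

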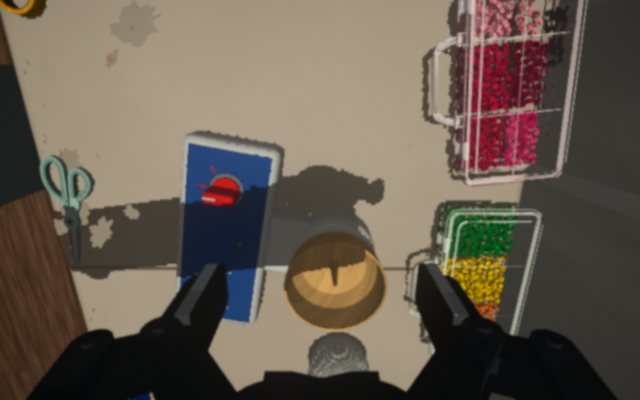

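Look-alikes in the scene view: black knob (378,152), blue one (410,160), pink one (372,180). The black is the one meant. The red reset knob is at wrist (222,192), and the shaft at scene (309,195).

Run:
```python
from h import *
S={n:[np.load(f"pics/{n}.npz")[f"arr_{i}"] for i in range(5)] for n in("scene","wrist","side")}
for n in S:
    im,d,K,D,M=S[n]; C=cloud(d,K,D,M); h=cv2.cvtColor(im,cv2.COLOR_RGB2HSV).astype(int)
    v=d>0
    blue=v&(abs(h[...,0]-110)<12)&(h[...,1]>120)&(abs(C[...,2]-.045)<.008)
    red=v&((h[...,0]<6)|(h[...,0]>174))&(h[...,1]>150)&(C[...,2]>.05)&(C[...,2]<.09)&(abs(C[...,0]-.55)<.12)
    m=blue.astype(np.uint8); k,l,st,_=cv2.connectedComponentsWithStats(m); 
    i=1+np.argmax(st[1:,4]); P=C[blue]; print(n,"blue",len(P), cv2.minAreaRect(P[:,:2].astype(np.float32)),np.median(P[:,2]))
    Q=C[red]; 
    if len(Q): 
        top=Q[Q[:,2]>.072]; print(" red",len(Q),Q.mean(0).round(4),Q[:,2].max(),len(top),top.mean(0).round(4), cv2.minAreaRect(top[:,:2].astype(np.float32)))
    blk=v&(h[...,2]<60)&(C[...,2]>.008)&(C[...,2]<.055)&(C[...,1]<-.05)&(C[...,0]>.3)&(C[...,0]<.7)
    k,l,st,ce=cv2.connectedComponentsWithStats(blk.astype(np.uint8))
    for i in range(1,k):
        if st[i,4]>40: print(" blk",ce[i].round(),st[i,4],C[l==i].mean(0).round(4),C[l==i].min(0).round(3),C[l==i].max(0).round(3))
im=cv2.imread("pics/scene.png"); s=cv2.imread("pics/side.png")
a=cv2.resize(im[130:270,230:430],(800,560),interpolation=cv2.INTER_CUBIC); cv2.imwrite("pics/sc_crop.png",a)
```

```text
scene blue 2214 ((0.5185783505439758, -0.18692687153816223), (0.4424612522125244, 0.11554113030433655), 67.408935546875) 0.0468840209483245
 red 330 [0.5614 0.067  0.0653] 0.08225662799292244 67 [ 0.5752 -0.018   0.0779] ((0.5748128890991211, -0.019861122593283653), (0.013207807205617428, 0.029670119285583496), 82.2694091796875)
 blk [396.  28.] 150 [ 0.6329 -0.9231  0.0399] [ 0.551 -1.064  0.008] [ 0.7   -0.805  0.055]
 blk [377. 154.] 184 [ 0.472  -0.3474  0.0256] [ 0.455 -0.36   0.008] [ 0.488 -0.337  0.048]
wrist blue 8981 ((0.563092052936554, -0.08132779598236084), (0.2024971842765808, 0.08244463801383972), 79.30148315429688) 0.045659591203510375
 red 718 [ 0.5776 -0.0178  0.0675] 0.07994743563979195 348 [ 0.5772 -0.0207  0.0771] ((0.5754610896110535, -0.021728891879320145), (0.012131388299167156, 0.02885468304157257), 78.15005493164062)
 blk [220. 242.] 4220 [ 0.5623 -0.0821  0.0457] [ 0.512 -0.126  0.043] [ 0.612 -0.05   0.049]
 blk [ 70. 221.] 71 [ 0.3719 -0.0734  0.0098] [ 0.366 -0.08   0.008] [ 0.378 -0.068  0.012]
side blue 944 ((0.5186532735824585, -0.19356641173362732), (0.4479927718639374, 0.11120367795228958), 67.3138198852539) 0.04552015767177159
 red 124 [ 0.5725 -0.2015  0.061 ] 0.07942571962946077 23 [ 0.5748 -0.0262  0.0755] ((0.5743722319602966, -0.026186449453234673), (0.006134490016847849, 0.023369181901216507), 82.22867584228516)
 blk [342. 301.] 220 [ 0.4711 -0.3653  0.025 ] [ 0.456 -0.377  0.008] [ 0.487 -0.354  0.046]
```

View pics/sc_crop.png

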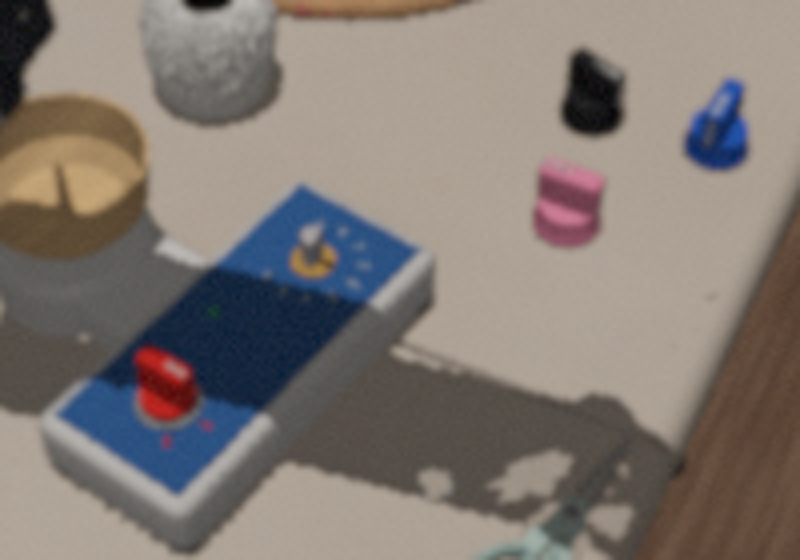

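>>> play_rows([
  [45, [-4, -20, 15], [0, 0, -0.18]],
  [45, [-8, -40, 35], [0, 0, -0.36]],
  [45, [-12, -60, 55], [0, 0, -0.54]],
  [45, [-16, -80, 75], [0, 0, -0.72]],
  [45, [-20, -99, 90], [0, 0, -0.9]],
  [45, [-21.5, -99, 100], [0, 0, -1.08]],
  [45, [-21.5, -99, 105], [0, 0, -1.24]],
  [45, [-21.5, -99, 105], [0, 0, -1.4]],
])

```text
clock: 1.15
tcp_pos: [0.5748, -0.0216, 0.1249]
orientation: [-0.26, -3.128, 0.001]
contact_force: [0.4, 0.8, 0.4]
grip_width: 0.0455
```

Run:
```python
from h import *
o=r.get_obs();print(o["clock"],o["tcp_pos"],R.from_rotvec(o["orientation"]).as_matrix().round(3),o["joints"].round(2) if hasattr(o["joints"],"round") else o["joints"])
g=grab("wrist"); save("w2",g[0]); im,d,K,D,M=g; C=cloud(d,K,D,M);h=cv2.cvtColor(im,cv2.COLOR_RGB2HSV).astype(int)
red=(d>0)&((h[...,0]<6)|(h[...,0]>174))&(h[...,1]>150)&(C[...,2]>.05)&(C[...,2]<.09)
top=C[red&(C[...,2]>.074)]; print(red.sum(),top.mean(0),cv2.minAreaRect(top[:,:2].astype(np.float32)),np.percentile(top[:,2],[50,98]))
```

```text
1.15 [ 0.57478104 -0.02164864  0.12493383] [[-0.986  0.165 -0.003]
 [ 0.165  0.986 -0.   ]
 [ 0.003 -0.001 -1.   ]] [ 0.16  0.46 -0.29  1.88  0.17  0.84  1.18]
1441 [ 0.57335998 -0.02199213  0.07758227] ((0.5738060474395752, -0.021986577659845352), (0.01195666752755642, 0.02909400314092636), 79.89816284179688) [0.07774848 0.07928019]
```

View pics/w2.png

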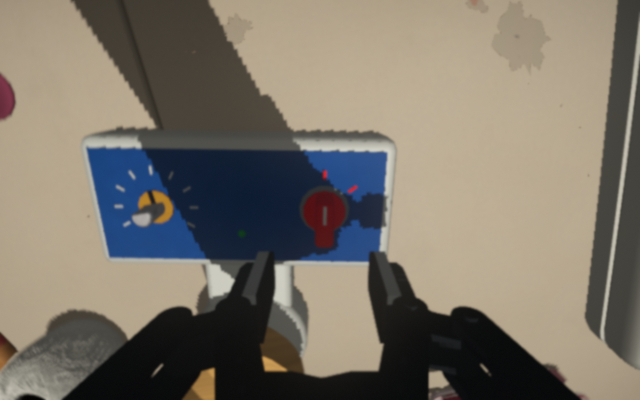

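The bar (325,215) lies between the jaws and lines up with them; the shaft is at (150,207). Going down and gripping.

>>> play_rows([
  [45, [1, 0, 20], [0, 0, 0]],
  [45, [1, 0, 40], [0, 0, 0]],
  [45, [1, 0, 60], [0, 0, 0]],
  [45, [1, 0, 67], [0, 0, 0]],
  [0, [1, 0, 67], [0, 0, 0]],
  [0, [1, 0, 67], [0, 0, 0]],
  [0, [1, 0, 67], [0, 0, 0]],
  [0, [1, 0, 67], [0, 0, 0]],
], squeeze=40)

```text
clock: 2.2
tcp_pos: [0.5746, -0.02, 0.059]
orientation: [-0.251, -3.131, -0.003]
contact_force: [-0.3, 5.8, 0.9]
grip_width: 0.0109
```

>>> play_rows([
  [0, [0, 0, 0], [0, 0, 0.15]],
  [0, [0, 0, 0], [0, 0, 0.3]],
  [0, [0, 0, 0], [0, 0, 0.45]],
  [0, [0, 0, 0], [0, 0, 0.6]],
  [0, [0, 0, 0], [0, 0, 0.75]],
  [0, [0, 0, 0], [0, 0, 0.88]],
  [0, [0, 0, 0], [0, 0, 0.96]],
  [0, [0, 0, 0], [0, 0, 0.96]],
])

```text
clock: 3.2
tcp_pos: [0.5752, -0.019, 0.0592]
orientation: [-1.663, -2.665, -0.003]
contact_force: [3.2, 3.3, -6.4]
grip_width: 0.0109
```

Run:
```python
from h import *
o=r.get_obs();print(o["tcp_pos"],o["moment"],o["contact_force"],R.from_rotvec(o["orientation"]).as_matrix().round(3)[:,1],o["grip_width"])
```

```text
[ 0.57522588 -0.01902945  0.05915563] [ 0.65112634 -0.61563631  0.90822479] [ 3.17403823  3.29405925 -6.42023336] [0.898 0.44  0.001] 0.010889996772455227
```

>>> play_rows([
  [60, [0, 0, 0], [0, 0, -0.04]],
  [60, [0, 0, 0], [0, 0, -0.04]],
  [60, [0, 0, 0], [0, 0, -0.04]],
  [60, [0, 0, -20], [0, 0, -0.04]],
  [60, [0, 0, -60], [0, 0, -0.04]],
  [60, [0, 0, -110], [0, 0, -0.04]],
])

```text
clock: 3.95
tcp_pos: [0.5742, -0.0197, 0.1696]
orientation: [-1.609, -2.696, -0.001]
contact_force: [0.3, 0.8, 0.2]
grip_width: 0.0601
```

Run:
```python
from h import *
o=r.get_obs();print(o["tcp_pos"],o["contact_force"],R.from_rotvec(o["orientation"]).as_matrix().round(3)[:,1],o["grip_width"],o["joints"])
g=grab("wrist"); save("w3",g[0])
for n in("scene","wrist"):
    im,d,K,D,M=grab(n); C=cloud(d,K,D,M);h=cv2.cvtColor(im,cv2.COLOR_RGB2HSV).astype(int)
    red=(d>0)&((h[...,0]<6)|(h[...,0]>174))&(h[...,1]>150)&(C[...,2]>.074)&(C[...,2]<.09)&(abs(C[...,1]+.02)<.04)&(abs(C[...,0]-.575)<.04)
    top=C[red]; print(n,red.sum(), len(top) and (top.mean(0),cv2.minAreaRect(top[:,:2].astype(np.float32))))
```

```text
[ 0.57416144 -0.01970666  0.16959515] [0.32603623 0.82591866 0.15229906] [ 0.88   0.475 -0.001] 0.06011474450721465 [-0.04308745  0.38160545 -0.03819888  1.8579421   0.01608023  0.90398128
  0.40599351]
scene 54 (array([ 0.57473054, -0.01795294,  0.07793444]), ((0.5738970637321472, -0.018886901438236237), (0.009775622747838497, 0.027618613094091415), 77.99027252197266))
wrist 473 (array([ 0.57489052, -0.0210181 ,  0.07750304]), ((0.5740790963172913, -0.02162746712565422), (0.012272997759282589, 0.02893150970339775), 81.58914184570312))
```

View pics/w3.png

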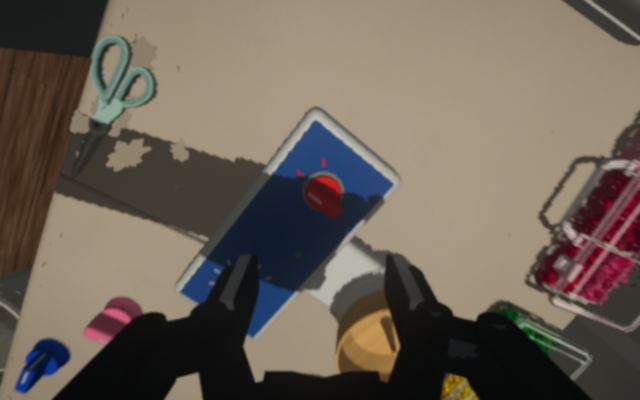

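The red knob is back at its rest angle (323,195). Next, to a hover over the black knob.

>>> play_rows([
  [70, [-30, -31, -15], [0, 0, 0]],
  [70, [-61, -62, -30], [0, 0, 0]],
  [70, [-100, -101, -40], [0, 0, 0]],
  [70, [-140, -141, -40], [0, 0, 0]],
  [70, [-180, -182, -40], [0, 0, 0]],
  [70, [-220, -222, -40], [0, 0, 0]],
  [70, [-246, -250, -40], [0, 0, 0]],
  [70, [-246, -250, -40], [0, 0, 0]],
])

```text
clock: 5.1
tcp_pos: [0.4703, -0.3586, 0.2095]
orientation: [1.619, 2.689, 0.005]
contact_force: [0.2, 0.3, 0.5]
grip_width: 0.0701
```

Run:
```python
from h import *
o=r.get_obs();print(o["tcp_pos"],R.from_rotvec(o["orientation"]).as_matrix().round(3)[:,1],o["joints"])
g=grab("wrist"); save("w4",g[0]); im,d,K,D,M=g; C=cloud(d,K,D,M)
t=(d>0)&(C[...,2]>.036)&(C[...,2]<.05)&(abs(C[...,0]-.47)<.1)&(abs(C[...,1]+.35)<.09)
k,l,st,ce=cv2.connectedComponentsWithStats(t.astype(np.uint8))
for i in range(1,k):
    if st[i,4]>60: P=C[l==i]; print(ce[i].round(),st[i,4],im[l==i].mean(0).round(),P.mean(0).round(4),cv2.minAreaRect(P[:,:2].astype(np.float32)))
x=(d>0)&(C[...,2]>.008)&(C[...,2]<.05)&(abs(C[...,0]-.47)<.1)&(abs(C[...,1]+.35)<.09)
k,l,st,ce=cv2.connectedComponentsWithStats(x.astype(np.uint8))
for i in range(1,k):
    if st[i,4]>60: P=C[l==i]; print("all",ce[i].round(),st[i,4],P.min(0).round(3),P.max(0).round(3))
```

```text
[ 0.47028819 -0.35861482  0.20954327] [0.884 0.468 0.004] [ 0.4643214   0.36015594  0.10620236  1.79238959 -0.04832864  0.98882419
  1.07742929]
[354.  75.] 692 [204. 121. 138.] [ 0.4522 -0.2671  0.0428] ((0.45297735929489136, -0.2669958770275116), (0.01375088281929493, 0.038031015545129776), 89.79991912841797)
[249. 141.] 619 [31. 38. 64.] [ 0.3944 -0.3628  0.0425] ((0.39402464032173157, -0.36364859342575073), (0.038490179926157, 0.014141827821731567), 86.30765533447266)
[325. 173.] 571 [54. 51. 46.] [ 0.4718 -0.3568  0.0425] ((0.47216734290122986, -0.3577035069465637), (0.014235767535865307, 0.03857380896806717), 69.5926742553711)
[369. 267.] 214 [165. 112.  63.] [ 0.564  -0.4288  0.0372] ((0.5614383220672607, -0.42203062772750854), (0.03522248938679695, 0.017272112891077995), 88.6198959350586)
all [351.  79.] 1035 [ 0.434 -0.284  0.009] [ 0.472 -0.26   0.046]
all [252. 139.] 1226 [ 0.376 -0.383  0.008] [ 0.412 -0.344  0.045]
all [326. 168.] 1111 [ 0.453 -0.376  0.008] [ 0.491 -0.339  0.045]
all [368. 260.] 665 [ 0.545 -0.44   0.022] [ 0.57  -0.399  0.039]
```

View pics/w4.png

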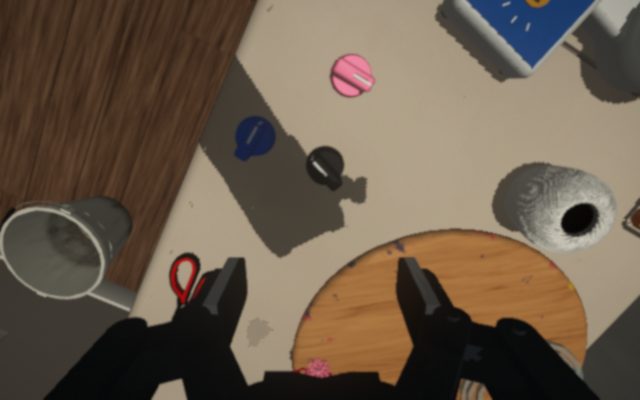

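The black knob (325,168) has its pointer line towards upper-left; blue is at (252,138), pink at (352,75). I turn the jaws across its bar and come lower, then check again. Meanwhile I rectify the shaft mark from the earlier picture.

>>> play_rows([
  [45, [0, 3, 10], [0, 0, -0.16]],
  [45, [0, 3, 25], [0, 0, -0.32]],
  [45, [0, 3, 45], [0, 0, -0.48]],
  [45, [0, 3, 65], [0, 0, -0.62]],
  [45, [0, 3, 85], [0, 0, -0.73]],
  [45, [0, 3, 100], [0, 0, -0.73]],
  [45, [0, 3, 105], [0, 0, -0.73]],
])

```text
clock: 6.02
tcp_pos: [0.4747, -0.353, 0.1034]
orientation: [0.548, 3.091, 0.007]
contact_force: [0.1, -0.2, 0.8]
grip_width: 0.0448
```

Run:
```python
from h import *
o=r.get_obs();print(o["tcp_pos"],R.from_rotvec(o["orientation"]).as_matrix().round(3),o["joints"][6])
im,d,K,D,M=grab("wrist"); C=cloud(d,K,D,M)
t=(d>0)&(C[...,2]>.037)&(C[...,2]<.048)&(abs(C[...,0]-.47)<.04)&(abs(C[...,1]+.355)<.04)
P=C[t];rc=cv2.minAreaRect(P[:,:2].astype(np.float32));print(len(P),rc)
Rm=R.from_rotvec(o["orientation"]).as_matrix(); e=np.r_[rc[0],.043]-o["tcp_pos"]; print("tool err mm",(Rm.T@e*1000).round(1))
print("px of bar",proj(np.r_[rc[0],.043],K,D,M))
# w2 rectified
c=r.camera_model("wrist"); T=np.eye(4); T[:3,:3]=[[-.986,.165,-.003],[.165,.986,0],[.003,-.001,-1]];T[:3,3]=[.57478,-.02165,.12493]
M2=T@np.array(c["T_tool_cam"]); w2=cv2.cvtColor(cv2.imread("pics/w2.png"),cv2.COLOR_BGR2RGB)
cx,cy=.554,-.139; s=.00015; n=300
yy,xx=np.mgrid[:n,:n]; # up=-x world, right=+y world
X=cx+(yy-n/2)*s; Y=cy+(xx-n/2)*s
outs=[]
for z in(.047,.067):
    uv=proj(np.stack([X,Y,np.full_like(X,z)],-1),K,D,M2).reshape(n,n,2).astype(np.float32)
    outs.append(cv2.remap(w2,uv[...,0],uv[...,1],cv2.INTER_CUBIC))
save("rect",np.hstack(outs))
```

```text
[ 0.47469581 -0.3530474   0.10335873] [[-0.939  0.344  0.003]
 [ 0.344  0.939  0.004]
 [-0.001  0.005 -1.   ]] 1.7297420093540854
1123 ((0.4714529514312744, -0.35760030150413513), (0.013935371302068233, 0.03802358731627464), 70.09387969970703)
tool err mm [ 1.6 -5.7 60.3]
px of bar [[316.56244842 216.06324203]]
```

View pics/rect.png

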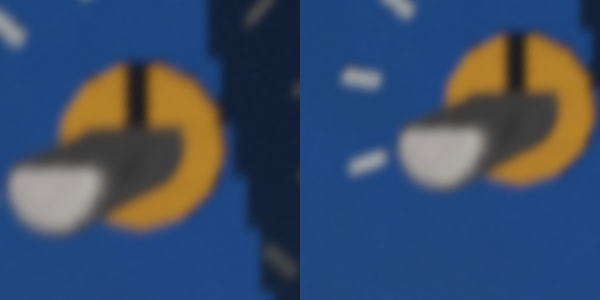

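The mark points almost straight to world -x (rectified: collar centre (142,147), mark end (137,65)), so the flat faces about 183°. The knob's pointer is at about 160°, so it needs +23° (CCW). Gripping.

>>> play_rows([
  [45, [1.6, -4.5, 20], [0, 0, 0]],
  [45, [1.6, -4.5, 40], [0, 0, 0]],
  [45, [1.6, -4.5, 60], [0, 0, 0]],
  [45, [1.6, -4.5, 82], [0, 0, 0]],
  [45, [1.6, -4.5, 82], [0, 0, 0]],
  [0, [1.6, -4.5, 82], [0, 0, 0]],
  [0, [1.6, -4.5, 82], [0, 0, 0]],
  [0, [1.6, -4.5, 82], [0, 0, 0]],
], squeeze=80)

```text
clock: 7.08
tcp_pos: [0.4729, -0.3573, 0.0229]
orientation: [0.548, 3.089, 0.005]
contact_force: [-1.0, 1.1, 7.0]
grip_width: 0.0121
```

>>> play_rows([
  [0, [0, 0, 0], [0, 0, 0]],
  [0, [0, 0, 0], [0, 0, 0]],
  [0, [0, 0, -20], [0, 0, 0]],
  [0, [0, 0, -60], [0, 0, 0]],
  [0, [0, 0, -110], [0, 0, 0]],
  [0, [0, 0, -110], [0, 0, 0]],
])

```text
clock: 7.82
tcp_pos: [0.475, -0.3595, 0.1384]
orientation: [0.547, 3.08, -0.001]
contact_force: [1.1, -0.2, -0.6]
grip_width: 0.0122
```

Run:
```python
from h import *
o=r.get_obs();Rm=R.from_rotvec(o["orientation"]).as_matrix();print(o["tcp_pos"],Rm.round(3),o["joints"],o["grip_width"])
im,d,K,D,M=grab("wrist"); save("w5",im); C=cloud(d,K,D,M)
P=(C-o["tcp_pos"])@Rm*1000
m=(d>0)&(abs(P[...,1])<25)&(abs(P[...,0])<30)&(P[...,2]>-30)&(P[...,2]<30)
for a in range(-30,30,5):
    Q=P[m&(P[...,2]>=a)&(P[...,2]<a+5)]
    if len(Q)>20: print(a,len(Q),Q[:,:2].min(0).round(1),Q[:,:2].max(0).round(1))
cv2.imwrite("pics/w5c.png",cv2.resize(cv2.imread("pics/w5.png")[150:350,190:450],(780,600)))
```

```text
[ 0.47499403 -0.3594867   0.13841844] [[-0.939  0.344  0.013]
 [ 0.344  0.939 -0.003]
 [-0.013  0.002 -1.   ]] [ 0.58753406  0.44502516 -0.05417085  1.84205589  0.02530981  0.84268537
  1.74140039] 0.012225413147983215
-30 505 [-10.6 -22.4] [12.3 17.4]
-25 1685 [-17.6 -22.2] [19.2 17.4]
-20 1397 [-18.7 -22.1] [20.4 17.1]
-15 473 [  6.7 -22.2] [20.1 17.2]
-10 355 [  6.6 -21.4] [20.2 16.2]
-5 162 [ 10.8 -14.8] [20.2  9.9]
0 472 [  1.4 -20.1] [20.2 15.2]
5 429 [  0.9 -20.1] [18.7 15.1]
10 291 [  3.1 -20. ] [19.1 15.7]
15 662 [ -4.8 -22.8] [21.1 17.9]
20 126 [  5.5 -22.2] [20.9 17.3]
```

View pics/w5c.png

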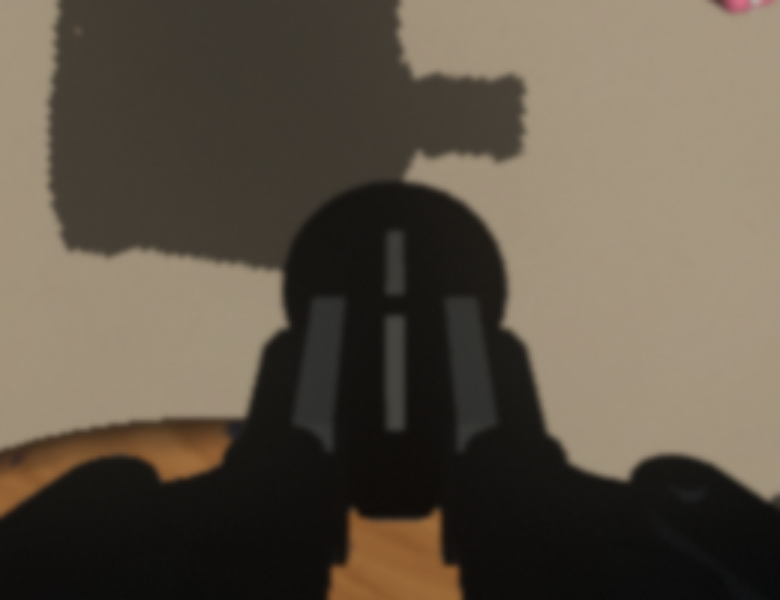

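The knob is held squarely with the pointer along tool +x, as seen in the crop (line at (395,265)). The camera sees its axis at tool (0.9, -2.4) mm. I move to a hover 30 mm behind the shaft to measure the shaft with the same camera.

>>> play_rows([
  [0, [-4, 41, 0], [0, 0, -0.07]],
  [0, [-8, 82, 0], [0, 0, -0.14]],
  [0, [-13, 123, 0], [0, 0, -0.21]],
  [0, [-17, 164, 0], [0, 0, -0.28]],
  [0, [-21, 205, 0], [0, 0, -0.35]],
  [0, [-26, 247, 0], [0, 0, -0.4]],
  [0, [-26, 247, 0], [0, 0, -0.4]],
  [0, [-26, 247, 0], [0, 0, -0.4]],
])

```text
clock: 8.88
tcp_pos: [0.582, -0.136, 0.1362]
orientation: [-0.076, 3.133, -0.001]
contact_force: [0.2, -0.7, 0.4]
grip_width: 0.0123
```

```bash
cat > sh.py <<'E'
from h import *
import sys
o=r.get_obs();Rm=R.from_rotvec(o["orientation"]).as_matrix();print(o["tcp_pos"],Rm.round(3),o["joints"].round(2) if hasattr(o["joints"],"round") else o["joints"])
im,d,K,D,M=grab("wrist"); save(sys.argv[1],im); C=cloud(d,K,D,M)
t=(d>0)&(C[...,2]>.063)&(C[...,2]<.072)&(np.hypot(C[...,0]-.554,C[...,1]+.139)<.014)
h=cv2.cvtColor(im,cv2.COLOR_RGB2HSV).astype(int)
t&=h[...,1]<90
P=((C-o["tcp_pos"])@Rm*1000)[t]; rc=cv2.minAreaRect(P[:,:2].astype(np.float32)); print("tip tool",len(P),P.min(0).round(1),P.max(0).round(1),rc)
c=(abs(C[...,2]-.047)<.006)&(h[...,0]>10)&(h[...,0]<30)&(h[...,1]>130)&(np.hypot(C[...,0]-.554,C[...,1]+.139)<.025)
Q=((C-o["tcp_pos"])@Rm*1000)[c]; print("collar",len(Q), len(Q) and (Q.min(0).round(1),Q.max(0).round(1)))
# rectified in tool frame at tip height, centred at tool (30,-2.4); up=+x tool, right=+y
n=400;s=.1; yy,xx=np.mgrid[:n,:n]; X=float(sys.argv[2])-(yy-n/2)*s; Y=-2.4+(xx-n/2)*s
outs=[]
for z in(.067,.047):
    W=np.stack([X,Y,np.full_like(X,(o["tcp_pos"][2]-z)*1000)],-1)/1000@Rm.T+o["tcp_pos"]
    uv=proj(W,K,D,M).reshape(n,n,2).astype(np.float32); outs.append(cv2.remap(im,uv[...,0],uv[...,1],cv2.INTER_CUBIC))
save(sys.argv[1]+"r",np.hstack(outs))
E
python3 sh.py w6 30
```

```text
[ 0.58202088 -0.13603667  0.13615509] [[-0.999 -0.048  0.007]
 [-0.048  0.999 -0.001]
 [-0.007 -0.001 -1.   ]] [ 0.27  0.46 -0.19  1.83  0.11  0.86  1.65]
tip tool 269 [23.3 -9.  67.1] [34.1  3.5 72.9] ((28.63555908203125, -2.8097658157348633), (10.582776069641113, 12.6893949508667), 1.5070573091506958)
collar 347 (array([ 22.7, -13.9,  84.4]), array([41.8,  9. , 90.4]))
```

View pics/w6r.png

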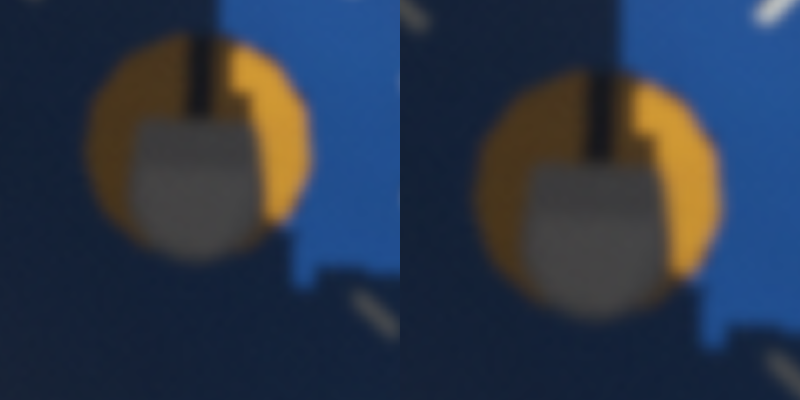

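The shaft tip's centre is at tool (30.7, -2.75) (left panel (197,193)). The mark is vertical, so the angle matches. Moving over it.

>>> play_rows([
  [0, [10, 0, 0], [0, 0, 0]],
  [0, [20, -0.3, 10], [0, 0, 0]],
  [0, [29.8, -0.4, 20], [0, 0, 0]],
  [0, [29.8, -0.4, 35], [0, 0, 0]],
  [0, [29.8, -0.4, 38], [0, 0, 0]],
  [0, [29.8, -0.4, 38], [0, 0, 0]],
  [0, [29.8, -0.4, 38], [0, 0, 0]],
])

```text
clock: 9.8
tcp_pos: [0.5531, -0.1386, 0.0983]
orientation: [-0.074, 3.132, -0.002]
contact_force: [0.1, 0.2, -0.4]
grip_width: 0.0122
```

Run:
```python
from h import *
o=r.get_obs();Rm=R.from_rotvec(o["orientation"]).as_matrix();print(o["tcp_pos"],Rm.round(4),o["contact_force"],o["moment"])
print("remaining tool mm",Rm.T@(np.array([.5526,-.1378,.098])-o["tcp_pos"])*1000)
```

```text
[ 0.5530901  -0.13856237  0.09834626] [[-0.9989 -0.0471  0.0086]
 [-0.0472  0.9989 -0.001 ]
 [-0.0085 -0.0014 -1.    ]] [ 0.13330907  0.17064575 -0.36344771] [ 0.01746711  0.00554097 -0.00172312]
remaining tool mm [0.45653865 0.78512873 0.34125018]
```

>>> play_rows([
  [0, [0.5, 0.8, 2], [0, 0.005, 0]],
  [0, [0.5, 0.8, 4], [0, 0.005, 0]],
  [0, [0.5, 0.8, 6], [0, 0.005, 0]],
  [0, [0.5, 0.8, 8], [0, 0.005, 0]],
  [0, [0.5, 0.8, 10], [0, 0.005, 0]],
  [0, [0.5, 0.8, 12], [0, 0.005, 0]],
  [0, [0.5, 0.8, 12], [0, 0.005, 0]],
])

```text
clock: 10.68
tcp_pos: [0.5525, -0.1378, 0.0861]
orientation: [-0.074, 3.137, -0.002]
contact_force: [-0.4, 0.5, -0.8]
grip_width: 0.0123
```

No force at 4 mm past the expected contact, so it is probably entering. Continuing.

>>> play_rows([
  [0, [0, 0, 2], [0, 0, 0]],
  [0, [0, 0, 4], [0, 0, 0]],
  [0, [0, 0, 6], [0, 0, 0]],
  [0, [0, 0, 8], [0, 0, 0]],
  [0, [0, 0, 10], [0, 0, 0]],
  [0, [0, 0, 10], [0, 0, 0]],
])

```text
clock: 11.42
tcp_pos: [0.5526, -0.1378, 0.0761]
orientation: [-0.074, 3.138, -0.002]
contact_force: [-0.7, 0.7, 0.0]
grip_width: 0.0124
```

>>> play_rows([
  [0, [0, 0, 1], [0, 0, 0]],
  [0, [0, 0, 2], [0, 0, 0]],
  [0, [0, 0, 3], [0, 0, 0]],
  [0, [0, 0, 4], [0, 0, 0]],
  [0, [0, 0, 4], [0, 0, 0]],
])

```text
clock: 12.05
tcp_pos: [0.5527, -0.1378, 0.0725]
orientation: [-0.074, 3.137, -0.002]
contact_force: [-1.9, 0.2, 6.7]
grip_width: 0.0123
```

Force follows the spring (6.7 N). Pressing on to the stop.

>>> play_rows([
  [0, [0, 0, 1], [0, 0, 0]],
  [0, [0, 0, 2], [0, 0, 0]],
  [0, [0, 0, 3], [0, 0, 0]],
  [0, [0, 0, 3], [0, 0, 0]],
  [0, [0, 0, 3], [0, 0, 0]],
])

```text
clock: 12.68
tcp_pos: [0.553, -0.1379, 0.0715]
orientation: [-0.074, 3.137, -0.003]
contact_force: [-7.1, 1.6, 21.2]
grip_width: 0.0123
```

>>> play_rows([
  [0, [0.3, 0, 2], [0, 0, 0]],
  [0, [0.6, 0, 2.2], [0, 0, 0]],
  [0, [0.6, 0, 2.2], [0, 0, 0]],
  [0, [0.6, 0, 2.2], [0, 0, 0]],
])

```text
clock: 13.18
tcp_pos: [0.5529, -0.1379, 0.0714]
orientation: [-0.073, 3.136, -0.004]
contact_force: [-6.7, 1.6, 21.7]
grip_width: 0.012
```

Run:
```python
from h import *
o=r.get_obs();Rm=R.from_rotvec(o["orientation"]).as_matrix();print(o["tcp_pos"],Rm.round(4)[:,2],o["contact_force"],o["moment"],o["grip_width"])
for n in("scene","side"):
    im,d,K,D,M=grab(n); save("f_"+n,im); C=cloud(d,K,D,M)
    uv=proj([.553,-.138,.06],K,D,M)[0].astype(int); print(n,uv, "expected px, fully down: mouth .049, skirt front; if 4mm up .053", proj([[.553,-.138,.049],[.553,-.138,.053]],K,D,M).round(1).tolist())
    x,y=uv; cv2.imwrite(f"pics/f_{n}c.png",cv2.resize(cv2.imread(f"pics/f_{n}.png")[y-40:y+40,x-50:x+50],(400,320),interpolation=cv2.INTER_CUBIC))
cv2.imwrite("pics/fc.png",np.hstack([cv2.imread(f"pics/f_{n}c.png") for n in("scene","side")]))
```

```text
[ 0.55291032 -0.13789628  0.07141955] [ 0.0053 -0.0023 -1.    ] [-6.68606005  1.63597199 21.69015647] [0.31730934 1.45763683 0.01935198] 0.011982429859030417
scene [307 190] expected px, fully down: mouth .049, skirt front; if 4mm up .053 [[307.8, 194.4], [307.7, 193.1]]
side [328 218] expected px, fully down: mouth .049, skirt front; if 4mm up .053 [[328.8, 221.6], [328.8, 220.5]]
```

View pics/fc.png

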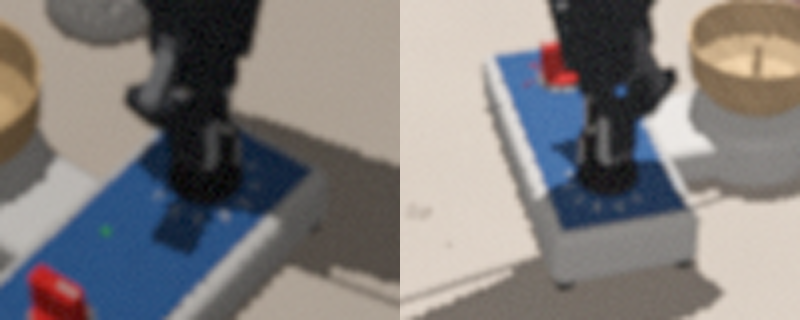

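It sits low on the console, but to tell the stop from a jam I ease off a little and read the force against height.

>>> play_rows([
  [0, [0.5, 0, 0.3], [0, 0, 0]],
  [0, [0.5, 0, 0.3], [0, 0, 0]],
  [0, [0.5, 0, 0.3], [0, 0, 0]],
])

```text
clock: 13.65
tcp_pos: [0.5527, -0.1379, 0.0718]
orientation: [-0.074, 3.135, -0.004]
contact_force: [-3.1, 0.7, 8.5]
grip_width: 0.0123
```

>>> play_rows([
  [0, [0.2, 0, -0.7], [0, 0, 0]],
  [0, [0.2, 0, -0.7], [0, 0, 0]],
  [0, [0.2, 0, -0.7], [0, 0, 0]],
])

```text
clock: 14.02
tcp_pos: [0.5527, -0.1379, 0.0731]
orientation: [-0.073, 3.134, -0.004]
contact_force: [-1.5, -0.2, 5.8]
grip_width: 0.0121
```

>>> play_rows([
  [0, [0, 0, -1], [0, 0, 0]],
  [0, [0, 0, -1], [0, 0, 0]],
  [0, [0, 0, -1], [0, 0, 0]],
])

```text
clock: 14.4
tcp_pos: [0.5527, -0.1378, 0.0742]
orientation: [-0.074, 3.134, -0.004]
contact_force: [-1.5, 0.4, 4.9]
grip_width: 0.0121
```

>>> play_rows([
  [0, [0, 0, -1], [0, 0, 0]],
  [0, [0, 0, -1], [0, 0, 0]],
  [0, [0, 0, -1], [0, 0, 0]],
])

```text
clock: 14.78
tcp_pos: [0.5527, -0.1378, 0.0752]
orientation: [-0.074, 3.134, -0.004]
contact_force: [-1.0, 0.7, 3.4]
grip_width: 0.0124
```

>>> play_rows([
  [0, [0, 0, -1], [0, 0, 0]],
  [0, [0, 0, -1], [0, 0, 0]],
  [0, [0, 0, -1], [0, 0, 0]],
])

```text
clock: 15.15
tcp_pos: [0.5526, -0.1378, 0.0759]
orientation: [-0.074, 3.135, -0.004]
contact_force: [0.1, -0.1, -0.5]
grip_width: 0.012
```

The force ran from 8.5 N down to 3.4 N over about 4 mm, which is the spring's law, so 0.0715 is the stop and the knob is fully home. Pressing down again.

>>> play_rows([
  [0, [0, 0, 1.5], [0, 0, 0]],
  [0, [0, 0, 3], [0, 0, 0]],
  [0, [0.2, 0, 4.5], [0, 0, 0]],
  [0, [0.2, 0, 5.5], [0, 0, 0]],
  [0, [0.2, 0, 6.4], [0, 0, 0]],
  [0, [0.2, 0, 6.4], [0, 0, 0]],
  [0, [0.2, 0, 6.4], [0, 0, 0]],
  [0, [0.2, 0, 6.4], [0, 0, 0]],
])

```text
clock: 16.15
tcp_pos: [0.5529, -0.1379, 0.0715]
orientation: [-0.073, 3.134, -0.005]
contact_force: [-5.8, 1.9, 19.7]
grip_width: 0.0124
```

```bash
python3 -c "
from bench import r
print(r.hand_in())"
```

```text
the job is handed in; nothing more can be done
None
```

The job is handed in at 16.2 s. The arm still holds the speed knob pressed down with about 20 N.

- **Reset knob:** I turned it 0.955 rad clockwise, past its 0.90 rad stop; the turning moment rose to about 0.9 N m, well above the spring's 0.09 N m. After release, the wrist camera showed it back at its rest angle within about 2°. The scene camera's coarser reading also agreed within about 2°.
- **Speed knob:** I chose the black one over the blue and pink look-alikes, turned its pointer to match the shaft's flat (about 183°), and it slid on with almost no force.
- **Pressed down:** When I eased off and pressed again, the force went from 3.4 to 8.5 N over about 4 mm, which matches the spring, then rose steeply at the stop. The final reading is TCP height 0.0715 m with 19.7 N upward, plus about 6 N of sideways force that I did not remove.
- **Left alone:** I never moved near the tape, crochet ball or scissors at their height. I did not measure their positions again at the end.

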